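# Unbolt the blood-tube carrier

## Task

Unlock the white blood-tube carrier on the trolley with your fingertips: hold its sprung safety catch down with one fingertip and, while it is down, draw the bolt fully back towards the carrier's front end with the other; then, with the bolt still held back, let the catch spring up so that it keeps the bolt drawn, and come away, leaving the lid standing ajar. The carrier stays standing where it is, not lifted, tilted or shoved along, and the other things on the trolley stay undisturbed.

Things in the scene. Friction and masses are not known exactly. Their poses are not given: they have to be found in the camera images.
- carrier: White box for blood tubes on rubber feet, loose but heavy (3 to 4.4 kg), 250 mm long (x) by 108 wide (y). Origin: centre of its underside, z up; its -x end is the front. Front half: a deck with bolt and safety catch. Rear half (x -12 to 120): tube compartment; lid top at z = 111, carrying handle to z = 132. All numbers in these texts: mm in this frame, bolt home, catch up.
- lock_deck (a point): On the carrier, centre of the deck's steel lock plate, at (-71, 0, 72). Two upright ears carry the catch's pin at x = -107 and x = -19, y = -2, up to z = 107. The bolt's flat bar (top z = 88) runs between rails (top z = 90) along y = 30. A sideways push of more than about 15 N can slide the carrier.
- bolt (a joint): Travel of the steel bolt, m: 0 = home, nose through the staple on the lid's front; grows as it is drawn towards the carrier's -x; stop at 0.028. A return spring drives it home (3 N at 0, 6 N at the stop). The catch's hook stops it after 1.5 mm unless the catch is down. Drawn beyond 0.024, the hook can drop behind its lug and keep it drawn (resting at about 0.023); let go sooner, it snaps home.
- bolt_tab (a point): Middle of the rear (+x) face of the bolt's upright steel finger tab, at (-53, 30, 108); axes as the carrier's; moves with the bolt. The tab is 30 mm wide (y), 5 thick (x), from z = 94 to 124. Push this face towards -x. Behind it 31 mm are free to the staple, whose top is at z = 101, and 39 mm to the lid.
- catch (a joint): Angle of the safety catch, rad: 0 = up, grows as its pad is pressed, stop at 0.24. A steel rocker on a pin along x at y = -2, z = 100: pad on the -y side, hook arm over the bolt at x = -98. The bolt is free from about 0.17. Its spring takes 1 to 6 N on the pad, and lifts it when let go.
- catch_pad (a point): Middle of the catch pad's upper face, (-54, -25, 109); moves with the catch. Ribbed steel pad, x -86 to -22, y -45 to -5. Up, it rises outwards (to -y) by 0.24 rad; fully pressed it is level at z = 103. A fingertip can slide along it in x. Pad and tab centres are 55 mm apart in y: two fingertips that far apart (centres) and level reach both; the tab stands 21 mm above the pressed pad.
- lid (a joint): Angle of the sprung lid, rad, hinged at the carrier's rear end: 0 = shut. When the bolt has left the staple (0.012 of travel) it lifts by itself to 0.30, its front edge then 39 mm higher.
- kidney_dish: Steel kidney dish, 216 x 107 x 38 mm, loose bystander on the trolley; it stands on the side of the bag of tubes where the carrier does not. Origin: centre of its underside.
- slide_packet: White packet of glass slides, 52 x 80 x 24 mm, loose bystander at the rear of the trolley. Origin: centre of its underside.
- dropper_bottle: Yellow-and-brown dropper bottle, diameter 29, height 101 mm, loose bystander standing behind the bag of tubes. Origin: centre of its underside.
- capillary_vial: Thin clear vial with a red stopper, diameter 21, height 92 mm, loose bystander standing behind the bag of tubes. Origin: centre of its underside.
- white_tape: Roll of white tape lying flat, diameter 73, height 25 mm, loose bystander near the front edge. Origin: centre of its underside.
- loose_tube: Sample tube with a purple cap lying on the trolley, 78 mm long, 16 mm thick, loose bystander near the front edge. Origin: centre of its underside.

How it is judged:
On the way, in this order (a step that is already met when the one before it is completed fails the run):
1. a fingertip holds the safety catch down while the bolt is still home (value of joint catch above 0.16 rad and contact force between the fingers and catch above 0.5 N and value of joint bolt below 0.006 m), for 0.1 s.
2. the bolt is drawn back by a finger while the catch is still held down by the other (value of joint bolt above 0.016 m and value of joint catch above 0.14 rad and contact force between the fingers and catch above 0.3 N and contact force between the fingers and bolt above 0.3 N), for 0.1 s.
At the end, for the whole second after the job is handed in: The bolt stays drawn at least 20 mm (it rests at about 23), kept there by the catch, which has sprung back up (under 0.05 rad); the lid stands ajar by more than 0.2 rad; the carrier is level, at rest and within 30 mm of where it stood (value of joint bolt above 0.02 m and value of joint catch below 0.05 rad and value of joint lid above 0.2 rad and distance of carrier from where it was at the start of the episode below 0.03 m and angle between carrier's own z axis and vertical below 0.05 rad and linear speed of carrier below 0.01 m/s); the robot touches nothing.
It fails at once if the carrier is lifted, tilted or shoved along by more than 30 mm (height (world z) of carrier above 0.012 m or angle between carrier's own z axis and vertical above 0.1 rad or distance of carrier from where it was at the start of the episode above 0.03 m).
It fails at once if one of the other things on the trolley is lifted, or moved by more than 15 mm (distance of any of kidney_dish, slide_packet, dropper_bottle, capillary_vial, white_tape, loose_tube from where it was at the start of the episode above 0.015 m).
It also fails if it takes over 40 s, if anything falls off the work surface, if the arm or the gripper's body presses on something with over 40 N, if the wrist force passes 120 N, or if a joint passes its speed limit or range.

## Robot

A 7-joint arm with a two-finger parallel gripper is mounted at the origin on a cart in front of the work surface, level with it; the furniture and walls round the work are solid. World frame = base frame: x ahead of the robot, y to its left, z up, the work surface at z = 0. Lengths are in m, angles in rad, forces in N, time in s.
With the tool pointing down it reaches from about 0.4 to 0.85 m from the base axis. Payload 6.9 kg.
Tool frame: the origin (TCP) lies where the fingers leave the gripper's body, on its centre line; the fingertips stand 73 mm ahead of it and the grasp point (between the pads) lies 54 mm ahead of it; z points along the fingers, y is the line along which they close (so a half turn about z gives the same grasp; the last joint's range is limited). The gripper opens to 85 mm and grips with 20 to 120 N. Pads are 22 mm wide; open, the fingers measure 114 mm over their backs; the gripper's body (76 mm by 85 mm) begins 54 mm behind the grasp point. The pads swing forward as they close: fully open they stand 13 mm farther back than shut.
Start: joints at [-1.028, 0.507, -0.238, 1.5, 0.126, 1.149, -0.155], TCP at [0.264, 0.566, 0.304] pointing down, gripper open.
Joint ranges: [-3.08, 3.08], [-0.24, 2.05], [-1.43, 1.35], [0, 2.5], [-1.52, 4.66], [0.17, 1.96], [-2.89, 2.89]. Speed limits (rad/s): [2.39, 2.39, 3.14, 3.14, 3.14, 3.14, 3.14].

## Interface

Orientations are given as a rotation vector (axis times angle).
In Python, from rig import sensors, grab_frame, workorder gives the robot as it stands. The module is installed in compiled form; this text tells all that it offers.
- The arm moves only by the tool send_rows, never from a script. Its argument "motion" is text: rows parted by semicolons, each of 6 numbers parted by spaces: the shift along the tool's x, y, z in mm, then the turn, a rotation vector about the tool's x, y, z in rad. In form: dx dy dz ax ay az; .... A call has 1 to 10 rows; each row is the pose to reach, as a shift and turn from the pose commanded when the call began, along the tool's axes at that moment; what a row does not reach only later rows make up. A row lasts 1/12 s, in which the tool goes at most 41.7 mm and 7.16 degrees, less where a joint would pass 70% of its speed; a pose out of reach is approached as far as the arm can. A call with a gripper value outside its range is refused whole. "grip" is the opening in per cent of the stroke, from 0 (shut) to 100 (fully open), set as the call begins (left out, the last holds). The fingers move at their own pace and stop on an object; "force" is the grip in N (left out, the last holds). Time passes only in rows, so rows that repeat a pose let the fingers close. It gives the time, the measured TCP pose, the force, the opening and the grip force at its end, in the units of the state.
- sensors.get_obs(): the state, without advancing time (a new reading comes with each control period).
- grab_frame(name): name is "scene" or "top" or "wrist"; returns a dict with "pixels" (400x640x3 uint8, red, green, blue), "mtx" (3x3 intrinsics, pixels), "rvec" (rotation vector, rad) and "tvec" (3), from world to camera coordinates, as OpenCV has them; the wrist camera has in their place "hand_eye" (4x4, takes a point from camera to tool coordinates, whose origin is the TCP and whose axes are the flange's). Camera axes: x right, y down, z forward; pixel columns grow to the right and rows downward; lengths in m; the calibration is good to about 2 mm. A picture is of the moment at which its call begins: read the wrist's pose just before it. There is no depth.
- workorder.sign_off(): hands the job in; it is judged then, once.
The state is a dict: "t": time; "joints": joint angles; "joint_velocities": joint speeds; "joint_torque": joint torques, N m; "tcp_pos": TCP position; "tool_rot": TCP orientation; "wrist_force": force on the tool from outside, world axes, zero at the start; "torque": the same for the moment, N m; "grip_width": finger opening in m; "finger_force": force on a finger pad.
Only numpy, scipy, OpenCV 4.12 (cv2) and the standard library are available. Lean on these libraries where they do the work, as an engineer would, in place of code of your own. Each camera call takes 0.05 s, during which the arm holds its last target. There are 200 camera calls.

## Working session

There is one attempt and no reset: what is moved stays moved. The work goes in short steps, Python scripts to look and compute and a tool call to move; the robot and the scene stay as the last step left them, time stands still between calls to the robot, and variables do not carry over. Pictures are saved under pics/ and viewed, at most 10 in all, crops included, and the job is handed in when it is done.

Besides the shell and the picture viewer there is one more tool, called after "Emit:" in YAML: its name, and indented under it one key for each argument. send_rows: Moves the arm, as the interface text tells. Its arguments: {"type":"object","properties":{"motion":{"type":"string"},"grip":{"type":"number"},"force":{"type":"number"}},"required":["motion"]}

```bash
mkdir -p pics; cat > h.py <<'E'
import numpy as np,cv2
from rig import sensors,grab_frame,workorder
def ray(f,u,v):
    R=cv2.Rodrigues(np.array(f['rvec'],float))[0];t=np.array(f['tvec'],float).ravel()
    K=np.array(f['mtx']);d=R.T@np.linalg.inv(K)@[u,v,1];return -R.T@t,d
def plane(f,u,v,z):
    c,d=ray(f,u,v);return c+d*(z-c[2])/d[2]
E
python3 - <<'E'
from h import *
import pickle
o=sensors.get_obs();print({k:np.round(v,3) for k,v in o.items()})
for n in('top','scene'):
    f=grab_frame(n);pickle.dump(f,open(n+'.pkl','wb'));cv2.imwrite(f'pics/{n}0.png',f['pixels'][:,:,::-1])
    print(n,ray(f,320,200))
E
```

```text
{'t': np.float64(0.0), 'joints': array([-1.029,  0.508, -0.237,  1.501,  0.126,  1.149, -0.155]), 'joint_velocities': array([-0.001, -0.   ,  0.001, -0.001, -0.001, -0.002,  0.001]), 'joint_torque': array([-1.0000e-03, -6.2061e+01, -2.1870e+00, -2.4965e+01,  1.3000e-02,
        1.2000e-02,  0.0000e+00]), 'tcp_pos': array([0.264, 0.566, 0.303]), 'tool_rot': array([-6.810e-01, -3.067e+00,  3.000e-03]), 'wrist_force': array([ 0.24 ,  0.322, -0.226]), 'torque': array([ 0.003, -0.002,  0.002]), 'finger_force': np.float64(0.0), 'grip_width': np.float64(0.085)}
top (array([ 0.47337937, -0.0343436 ,  0.95172492]), array([ 0.10502339,  0.00890441, -0.99445608]))
scene (array([-0.0812535 , -0.50550765,  0.43156395]), array([ 0.74049983,  0.55010762, -0.38636336]))
```

View pics/top0.png

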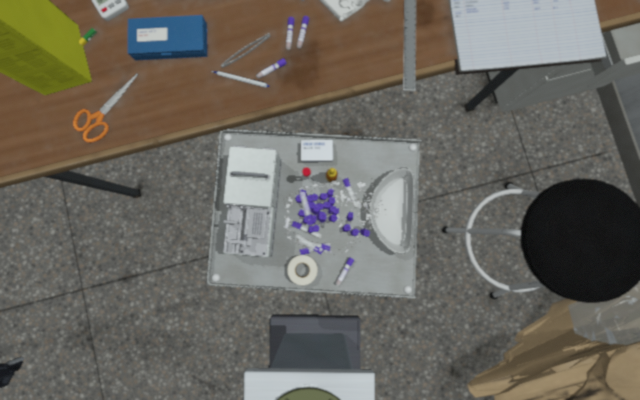

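View pics/scene0.png

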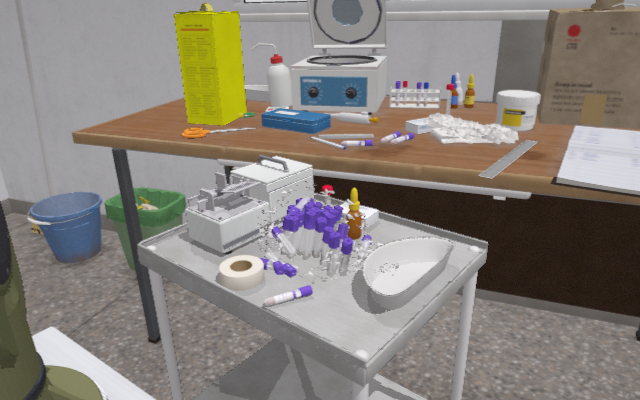

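```bash
python3 - <<'E'
from h import *
im=cv2.imread('pics/top0.png')[135:270,205:300]
a=cv2.resize(im,None,fx=4.4,fy=4.4,interpolation=cv2.INTER_CUBIC);cv2.imwrite('pics/top0c.png',a);print(a.shape)
E
```

```text
(594, 418, 3)
```

View pics/top0c.png

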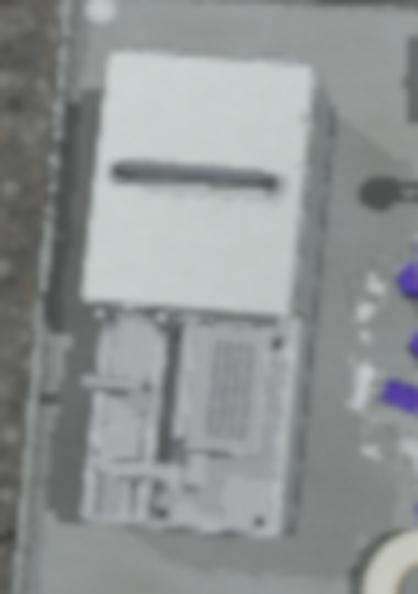

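```bash
cat >> h.py <<'E'
from scipy.spatial.transform import Rotation as Ro
def rel(goal,Rg,steps=1):
    o=sensors.get_obs();R=Ro.from_rotvec(o['tool_rot'])
    d=R.inv().apply(np.array(goal)-o['tcp_pos'])*1000;w=(R.inv()*Rg).as_rotvec()
    print('rel',d.round(1),w.round(4),'rows',max(np.linalg.norm(d)/41.7,np.degrees(np.linalg.norm(w))/7.16))
E
python3 - <<'E'
from h import *
import pickle
f=pickle.load(open('top.pkl','rb'))
P=lambda u,v,z:plane(f,u/4.4+205-.4,v/4.4+135-.4,z)
c=np.array([P(*p,.111) for p in[(108,52),(318,68),(290,316),(83,300)]]);print(c.round(4))
ax=(c[0]+c[1]-c[2]-c[3]);yaw1=np.arctan2(ax[1],ax[0]);ay=c[0]+c[3]-c[1]-c[2];yaw2=np.arctan2(-ay[0],ay[1])
print('yaw',yaw1,yaw2,np.linalg.norm(ax)/2,np.linalg.norm(ay)/2)
yaw=(yaw1+yaw2)/2;Rz=Ro.from_euler('z',yaw)
org=c.mean(0)-Rz.apply([.054,0,.111]);print('org',org)
print('tab',P(115,382,.124),org+Rz.apply([-.055,.03,.124]));print('pad',P(232,390,.109),org+Rz.apply([-.054,-.025,.109]))
R0=Ro.from_rotvec(sensors.get_obs()['tool_rot']);print(R0.as_matrix().round(3))
for s in(0,np.pi):
    Rg=Rz*Ro.from_euler('z',s)*Ro.from_euler('x',np.pi)
    g=org+Rz.apply([-.040,.0025,0]);g[2]=.26;print(g);rel(g,Rg)
E
```

```text
[[0.6852 0.1835 0.111 ]
 [0.6771 0.0731 0.111 ]
 [0.5469 0.0852 0.111 ]
 [0.5545 0.1924 0.111 ]]
yaw -0.07993022848451295 -0.07220390009598032 0.13083906233210807 0.10909302831486557
org [ 5.62072487e-01  1.37672005e-01 -1.38777878e-17]
tab [0.51172128 0.17128891 0.124     ] [0.50951134 0.17176491 0.124     ]
pad [0.50871014 0.11456099 0.109     ] [0.5063288  0.11684796 0.109     ]
[[-0.906  0.423 -0.001]
 [ 0.423  0.906 -0.001]
 [-0.    -0.002 -1.   ]]
[0.52237814 0.14320453 0.26      ]
rel [-412.7 -273.9   43.6] [-4.0000e-04  2.2000e-03  2.7809e+00] rows 22.25334926756743
[0.52237814 0.14320453 0.26      ]
rel [-412.7 -273.9   43.6] [-1.500e-03 -3.000e-04 -3.607e-01] rows 11.922827795724
```

Emit:
send_rows:
  motion: "-41 -27 0 0 0 -0.036; -82 -54 0 0 0 -0.072; -124 -82 0 0 0 -0.108; -165 -110 0 0 0 -0.144; -200 -135 5 0 0 -0.18; -235 -160 10 0 0 -0.216; -270 -182 15 0 0 -0.25; -305 -205 20 0 0 -0.29; -340 -228 25 0 0 -0.325; -375 -250 30 0 0 -0.36"
  grip: 48

```text
t: 0.93
tcp_pos: [0.48, 0.2091, 0.2778]
tool_rot: [-0.118, -3.139, 0.0]
wrist_force: [1.3, 0.4, -0.1]
grip_width: 0.0409
finger_force: 0.0
```

Emit:
send_rows:
  motion: "-20 -12 8 0 0 0; -37 -24 13 0 0 0; -37 -24 13 0 0 0; -37 -24 13 0 0 0; -37 -24 13 0 0 0"

```text
t: 1.35
tcp_pos: [0.514, 0.1849, 0.2649]
tool_rot: [-0.12, -3.138, -0.0]
wrist_force: [-0.9, 1.3, -0.3]
grip_width: 0.0409
finger_force: 0.0
```

```bash
python3 - <<'E'
from h import *
o=sensors.get_obs();print(o['t'],o['tcp_pos'],o['grip_width'],o['wrist_force'],o['joints'])
Rz=Ro.from_euler('z',-.076);Rg=Rz*Ro.from_euler('z',np.pi)*Ro.from_euler('x',np.pi)
rel([.5224,.1432,.26],Rg)
f=grab_frame('wrist');cv2.imwrite('pics/w1.png',f['pixels'][:,:,::-1])
R=Ro.from_rotvec(o['tool_rot']);H=np.array(f['hand_eye'])
print(f['mtx'],H)
org=np.array([.5621,.1377,0])
for n,p in dict(tabL=[-.053,.045,.124],tabR=[-.053,.015,.124],pad1=[-.086,-.045,.113],pad2=[-.022,-.045,.113],lid1=[-.012,.054,.111],lid2=[-.012,-.054,.111]).items():
    w=org+Rz.apply(p);t=R.inv().apply(w-o['tcp_pos']);c=np.linalg.inv(H)@[*t,1];q=f['mtx']@c[:3];print(n,(q[:2]/q[2]).round(1))
E
```

```text
1.35 [0.51398435 0.18490748 0.26489217] 0.04086091441318439 [-0.94145138  1.30870803 -0.32921667] [-0.22363325  0.42340794 -0.24269603  1.76756545  0.11941973  0.96581583
  0.9806211 ]
rel [-11.6 -40.9   4.9] [ 0.0002 -0.0011 -0.0003] rows 1.0270595801573863
[[284.81599266   0.         317.95145695]
 [  0.         284.81599266 205.31468632]
 [  0.           0.           1.        ]] [[ 5.49704237e-04 -9.47065588e-01 -3.21039671e-01  8.28702968e-02]
 [ 9.99999707e-01  3.49313632e-04  6.81788499e-04 -9.89327359e-04]
 [-5.33554892e-04 -3.21039952e-01  9.47065502e-01 -6.99155024e-02]
 [ 0.00000000e+00  0.00000000e+00  0.00000000e+00  1.00000000e+00]]
tabL [321.  217.4]
tabR [283.1 217.4]
pad1 [207.3 173.5]
pad2 [216.5 246.3]
lid1 [330.8 255.5]
lid2 [208.4 255.5]
```

View pics/w1.png

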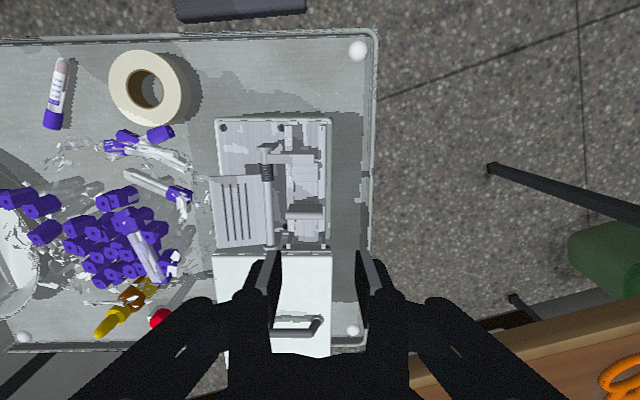

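Emit:
send_rows:
  motion: "-14.5 -35 5 0 0 0; -14.5 -39.5 25 0 0 0; -14.5 -39.5 45 0 0 0; -14.5 -39.5 62 0 0 0; -14.5 -39.5 62 0 0 0; -14.5 -39.5 62 0 0 0"

```text
t: 1.9
tcp_pos: [0.5252, 0.1449, 0.2031]
tool_rot: [-0.117, -3.138, 0.0]
wrist_force: [0.1, 0.0, -0.1]
grip_width: 0.0407
finger_force: 0.0
```

```bash
python3 - <<'E'
from h import *
o=sensors.get_obs();print(o['t'],o['tcp_pos'],o['grip_width'],o['wrist_force'])
Rz=Ro.from_euler('z',-.076);print('TCP in carrier',Rz.inv().apply(o['tcp_pos']-[.5621,.1377,0]))
a=grab_frame('wrist')['pixels'][100:400,160:480,::-1]
b=grab_frame('scene')['pixels'][90:290,140:350,::-1]
cv2.imwrite('pics/w2.png',np.hstack([cv2.resize(a,(426,400)),cv2.resize(b,(370,352)).copy() if 0 else cv2.resize(b,(374,400))]))
E
```

```text
1.9 [0.52519712 0.14486707 0.20309004] 0.040722312558615296 [ 0.07497654  0.00290402 -0.13481351]
TCP in carrier [-0.03734053  0.00434446  0.20309004]
```

View pics/w2.png

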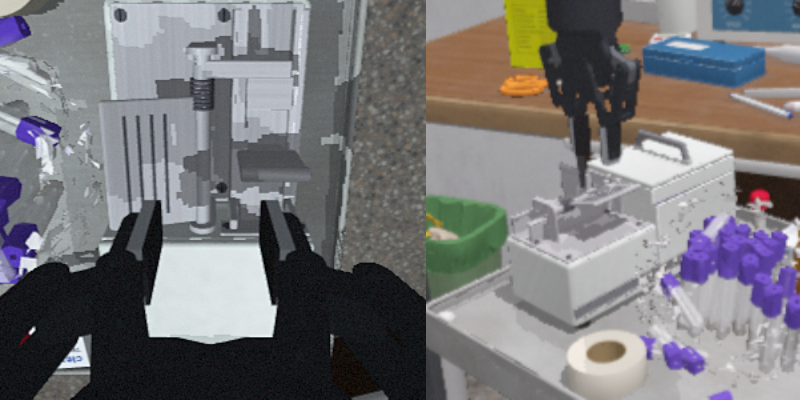

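Emit:
send_rows:
  motion: "0 0 8 0 0 0; 0 0 16 0 0 0; 0 0 16 0 0 0; 0 0 16 0 0 0"

```text
t: 2.33
tcp_pos: [0.5257, 0.1437, 0.1867]
tool_rot: [-0.12, -3.138, 0.001]
wrist_force: [-0.0, -0.3, -0.5]
grip_width: 0.0411
finger_force: 0.0
```

Emit:
send_rows:
  motion: "0 0 2 0 0 0; 0 0 4 0 0 0; 0 0 4 0 0 0; 0 0 4 0 0 0"

```text
t: 2.67
tcp_pos: [0.526, 0.1438, 0.1831]
tool_rot: [-0.121, -3.139, 0.0]
wrist_force: [-0.3, -0.2, -0.7]
grip_width: 0.041
finger_force: 0.0
```

Emit:
send_rows:
  motion: "0 0 2 0 0 0; 0 0 3 0 0 0; 0 0 3 0 0 0; 0 0 3 0 0 0"

```text
t: 3.0
tcp_pos: [0.526, 0.1438, 0.1801]
tool_rot: [-0.121, -3.139, 0.0]
wrist_force: [0.6, -0.1, -0.0]
grip_width: 0.0413
finger_force: 0.0
```

Emit:
send_rows:
  motion: "0 0 1.5 0 0 0; 0 0 3 0 0 0; 0 0 3 0 0 0; 0 0 3 0 0 0"

```text
t: 3.33
tcp_pos: [0.5261, 0.1436, 0.1772]
tool_rot: [0.121, 3.139, -0.0]
wrist_force: [-0.0, -1.2, 1.9]
grip_width: 0.041
finger_force: 1.2
```

Emit:
send_rows:
  motion: "0 0 1.5 0 0 0; 0 0 2 0 0 0; 0 0 2 0 0 0; 0 0 2 0 0 0"

```text
t: 3.67
tcp_pos: [0.5261, 0.1436, 0.1751]
tool_rot: [0.121, 3.139, -0.0]
wrist_force: [1.6, -2.6, 3.7]
grip_width: 0.0414
finger_force: 1.5
```

Emit:
send_rows:
  motion: "0 0 1 0 0 0; 0 0 2 0 0 0; 0 0 2 0 0 0; 0 0 2 0 0 0"

```text
t: 4.0
tcp_pos: [0.5261, 0.1437, 0.1737]
tool_rot: [0.121, 3.139, -0.0]
wrist_force: [-2.0, -3.1, 10.1]
grip_width: 0.0411
finger_force: 5.0
```

Emit:
send_rows:
  motion: "1.5 0 -0.5 0 0 0; 3 0 -0.5 0 0 0; 5 0 -0.5 0 0 0; 7 0 -0.5 0 0 0; 9 0 -0.5 0 0 0; 11 0 -0.5 0 0 0; 11 0 -0.5 0 0 0; 11 0 -0.5 0 0 0"

```text
t: 4.67
tcp_pos: [0.5164, 0.1451, 0.174]
tool_rot: [0.121, 3.136, 0.002]
wrist_force: [5.2, -0.4, 2.5]
grip_width: 0.041
finger_force: 3.7
```

Emit:
send_rows:
  motion: "1.5 0 0.5 0 0 0; 3 0 0.5 0 0 0; 5 0 0.5 0 0 0; 7 0 0.5 0 0 0; 9 0 0.5 0 0 0; 11 0 0.5 0 0 0; 11 0 0.5 0 0 0; 11 0 0.5 0 0 0"

```text
t: 5.33
tcp_pos: [0.506, 0.1459, 0.1739]
tool_rot: [0.121, 3.134, 0.002]
wrist_force: [6.5, -0.6, 5.4]
grip_width: 0.041
finger_force: 4.3
```

Emit:
send_rows:
  motion: "1.5 0 0 0 0 0; 3 0 0 0 0 0; 5 0 0 0 0 0; 6 0 0 0 0 0; 6 0 0 0 0 0"

```text
t: 5.75
tcp_pos: [0.5003, 0.1463, 0.1739]
tool_rot: [0.121, 3.134, 0.003]
wrist_force: [6.5, -1.4, 4.5]
grip_width: 0.0408
finger_force: 4.4
```

Emit:
send_rows:
  motion: "1 0 0 0 0 0; 2 0 0 0 0 0; 3 0 0 0 0 0; 3 0 0 0 0 0; 3 0 0 0 0 0"

```text
t: 6.17
tcp_pos: [0.4974, 0.1465, 0.1739]
tool_rot: [0.122, 3.134, 0.003]
wrist_force: [8.1, -2.4, 3.7]
grip_width: 0.0411
finger_force: 4.5
```

Emit:
send_rows:
  motion: "1 0 0 0 0 0; 2 0 0 0 0 0; 2 0 0 0 0 0; 2 0 0 0 0 0"

```text
t: 6.5
tcp_pos: [0.4955, 0.1467, 0.1739]
tool_rot: [0.122, 3.134, 0.003]
wrist_force: [7.8, -2.2, 3.8]
grip_width: 0.0411
finger_force: 4.6
```

Emit:
send_rows:
  motion: "0.7 0 0 0 0 0; 1.5 0 0 0 0 0; 1.5 0 0 0 0 0; 1.5 0 0 0 0 0"

```text
t: 6.83
tcp_pos: [0.4944, 0.1468, 0.1739]
tool_rot: [0.122, 3.133, 0.003]
wrist_force: [7.9, -0.8, 3.0]
grip_width: 0.0415
finger_force: 5.6
```

```bash
python3 - <<'E'
from h import *
a=grab_frame('wrist')['pixels'][60:400,160:480,::-1]
b=grab_frame('scene')['pixels'][90:290,140:350,::-1]
cv2.imwrite('pics/w3.png',np.hstack([cv2.resize(a,(400,425)),cv2.resize(b,(400,425))]))
E
```

```text
(no output)
```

View pics/w3.png

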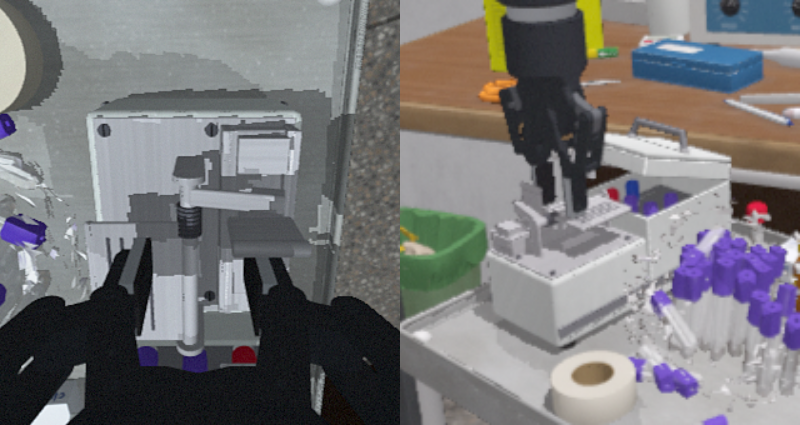

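Emit:
send_rows:
  motion: "0.5 0 0 0 0 0; 1 0 0 0 0 0; 1 0 0 0 0 0; 1 0 0 0 0 0"

```text
t: 7.27
tcp_pos: [0.4942, 0.1467, 0.174]
tool_rot: [0.123, 3.132, 0.004]
wrist_force: [11.5, -1.2, 0.2]
grip_width: 0.0409
finger_force: 6.5
```

Emit:
send_rows:
  motion: "0.5 0 0 0 0 0; 1 0 0 0 0 0; 1 0 0 0 0 0; 1 0 0 0 0 0"

```text
t: 7.6
tcp_pos: [0.4941, 0.1467, 0.174]
tool_rot: [0.124, 3.13, 0.004]
wrist_force: [12.9, -1.7, -1.9]
grip_width: 0.0409
finger_force: 7.9
```

Emit:
send_rows:
  motion: "-1 0 0 0 0 0; -1 0 -2 0 0 0; -1 0 -4 0 0 0; -1 0 -6 0 0 0; -1 0 -8 0 0 0; -1 0 -10 0 0 0; -1 0 -12 0 0 0; -1 0 -12 0 0 0; -1 0 -12 0 0 0"

```text
t: 8.35
tcp_pos: [0.4939, 0.1462, 0.1853]
tool_rot: [0.124, 3.133, 0.002]
wrist_force: [12.1, -3.3, -4.6]
grip_width: 0.0411
finger_force: 6.2
```

Emit:
send_rows:
  motion: "-1.5 0 0 0 0 0; -3 0 0 0 0 0; -4.5 0 0 0 0 0; -6 0 0 0 0 0; -6 0 0 0 0 0; -6 0 0 0 0 0"

```text
t: 8.85
tcp_pos: [0.4978, 0.1459, 0.1851]
tool_rot: [0.122, 3.137, 0.001]
wrist_force: [6.6, -2.7, 0.1]
grip_width: 0.0408
finger_force: 2.8
```

Emit:
send_rows:
  motion: "-1 0 0 0 0 0; -2 0 0 0 0 0; -2.5 0 0 0 0 0; -2.5 0 0 0 0 0; -2.5 0 0 0 0 0"

```text
t: 9.27
tcp_pos: [0.4993, 0.146, 0.185]
tool_rot: [0.121, 3.139, 0.0]
wrist_force: [4.1, -1.9, -0.4]
grip_width: 0.041
finger_force: 2.1
```

Emit:
send_rows:
  motion: "-1 0 0 0 0 0; -2 0 0 0 0 0; -3 0 0 0 0 0; -3 0 0 0 0 0; -3 0 0 0 0 0"

```text
t: 9.68
tcp_pos: [0.5016, 0.1458, 0.1849]
tool_rot: [-0.12, -3.138, 0.0]
wrist_force: [-0.8, 0.8, 0.4]
grip_width: 0.0415
finger_force: 0.0
```

Free of contact: the bolt is held by the catch. Withdraw upward.

Emit:
send_rows:
  motion: "-2 0 0 0 0 0; -2 0 -10 0 0 0; -2 0 -25 0 0 0; -2 0 -45 0 0 0; -2 0 -70 0 0 0; -2 0 -95 0 0 0; -2 0 -120 0 0 0; -2 0 -120 0 0 0; -2 0 -120 0 0 0"

```text
t: 10.43
tcp_pos: [0.5045, 0.1457, 0.3071]
tool_rot: [0.121, 3.136, 0.002]
wrist_force: [0.8, -0.0, -0.1]
grip_width: 0.0406
finger_force: 0.0
```

```bash
python3 - <<'E'
from h import *
o=sensors.get_obs();print(o['tcp_pos'],o['wrist_force'])
a=grab_frame('wrist')['pixels'][60:400,160:480,::-1]
b=grab_frame('scene')['pixels'][90:290,140:350,::-1]
cv2.imwrite('pics/w4.png',np.hstack([cv2.resize(a,(400,425)),cv2.resize(b,(400,425))]))
E
```

```text
[0.5044905  0.14574626 0.3071439 ] [ 0.75489006 -0.0379157  -0.12827797]
```

View pics/w4.png

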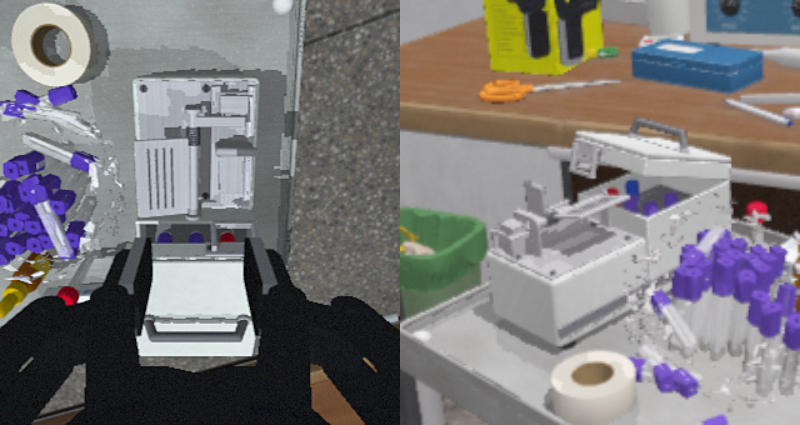

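The picture shows the lid ajar, the catch up and the bolt tab still drawn (left view, about (236,150)), with the carrier in place and nothing touched.

```bash
python3 -c "
from rig import workorder;print(workorder.sign_off())"
```

```text
the job is handed in; nothing more can be done
None
```

The carrier is unlocked and the job handed in at about 10 s on the robot's clock: the last picture shows the bolt drawn and held by the raised catch, the lid ajar, the carrier and other things undisturbed and the arm clear; no verdict came back.

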